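Assemble a thrown clay lantern from the foot up

TASK

Put the red clay lantern together on its foot, one piece at a time from the bottom up: the column into the socket of the foot, then the lamp chamber onto the column, then the roof over the chamber's ring, and last the finial into the collar on top of the roof. Each piece must sit fully down in its seat and straight, and be let go; set the pieces down, do not drop them, and leave the pale vase, cup and bowl where they stand.

Things in the scene. Friction and masses are not known exactly. Their poses are not given: they have to be found in the camera images.
- foot: Lowest piece: low stepped round plinth of red clay, 120 mm across, 28 mm high, 0.75 kg, standing loose. Origin: centre of underside, z up its axis. In its top a round open socket 64 mm wide (88 mm outside), 10 mm deep, floor 18 mm above the origin, takes the column's foot.
- column: Upright red clay pillar 95 mm tall, 0.22 kg. Origin: centre of underside, z up. Foot 50 mm across (lowest 12 mm), then a shaft 40 mm across from 20 mm up to the flat top, a thin 45 mm bead 31 to 35 mm up. Grasp the shaft 50 to 85 mm up. Seated: origin 18 mm above the foot's origin; play 7 mm all round.
- chamber: Lamp chamber of red clay, 78 mm tall, 0.28 kg: round platform 100 mm across, 20 mm thick; four short pillars; on them a ring 60 mm across (42 inside), 56 to 78 mm up: grasp that across, any yaw. Origin: centre of underside, z up. Recess under the platform, 54 mm wide, 8 deep, goes over the column's top. Seated: origin 87 mm above the column's; play 7 mm.
- roof: Roof of red clay, 140 mm across, 77 mm tall, 0.42 kg, eight ridges, upright neck 52 mm across, 47 to 77 mm up: grasp that, any yaw. Origin: centre of underside, z up. Recess beneath, 74 mm wide, 14 deep, goes over the chamber's ring. Seated: origin 64 mm above the chamber's; play 7 mm. Neck's open top: collar 40 mm wide, 10 deep, floor 67 mm up.
- finial: Small red clay onion-shaped knob with a point, 62 mm tall, 0.08 kg, upright. Origin: centre of underside, z up. Foot a stub 26 mm across (lowest 13 mm); bulb 41 mm across 26 to 40 mm up: grasp there. Seated in the roof's collar: origin 67 mm above the roof's; play 7 mm all round.
- vase: Bystander: a small bud vase of pale raw clay, 84 mm tall, 68 mm across at the belly, narrow neck; origin at the centre of its underside. To be left where it is.
- cup: Bystander: a small open handleless cup of pale raw clay, 72 mm across the rim, 58 mm tall; origin at the centre of its underside. To be left where it is.
- bowl: Bystander: a small open bowl of pale raw clay, 116 mm across the rim, 50 mm tall; origin at the centre of its underside. To be left where it is.
Things that resemble listed ones, but are neither listed nor needed, are in the scene too. What is shaped like the finial but blue, turquoise or yellow is not meant.

How it is judged:
On the way, in this order (a step that is already met when the one before it is completed fails the run):
1. the column stands in the socket of the foot (horizontal distance between column and foot below 0.01 m and z of column in the frame of foot between 0.014 and 0.022 m and angle between column's own z axis and vertical below 0.06 rad), for 0.2 s.
2. the lamp chamber sits on top of the column (horizontal distance between chamber and column below 0.01 m and z of chamber in the frame of column between 0.083 and 0.091 m and angle between chamber's own z axis and vertical below 0.06 rad), for 0.2 s.
3. the roof sits over the top ring of the chamber (horizontal distance between roof and chamber below 0.01 m and z of roof in the frame of chamber between 0.06 and 0.068 m and angle between roof's own z axis and vertical below 0.06 rad), for 0.2 s.
4. the finial stands in the collar of the roof (horizontal distance between finial and roof below 0.01 m and z of finial in the frame of roof between 0.063 and 0.071 m and angle between finial's own z axis and vertical below 0.06 rad), for 0.2 s.
At the end, for the whole second after the job is handed in: The foot stands flat on the bench and column, chamber, roof and finial are each seated on the piece below: axes within 10 mm of each other, height within 4 mm of fully seated, upright within 0.06 rad; all are released and at rest (all of step 1 and all of step 2 and all of step 3 and all of step 4 and angle between foot's own z axis and vertical below 0.06 rad and height (world z) of foot below 0.006 m and linear speed of each of foot, column, chamber, roof, finial below 0.02 m/s and angular speed of each of foot, column, chamber, roof, finial below 0.2 rad/s and contact force between each of foot, column, chamber, roof, finial and the fingers below 0.1 N); the robot touches nothing.
It fails at once if the vase is pushed more than 30 mm or tipped (distance of vase from where it was at the start of the episode above 0.03 m or angle between vase's own z axis and vertical above 0.35 rad).
It fails at once if the cup is pushed more than 30 mm or tipped (distance of cup from where it was at the start of the episode above 0.03 m or angle between cup's own z axis and vertical above 0.35 rad).
It fails at once if the bowl is pushed more than 30 mm or tipped (distance of bowl from where it was at the start of the episode above 0.03 m or angle between bowl's own z axis and vertical above 0.35 rad).
It fails at once if a lantern piece is let fall (in the air, touching nothing, faster than 0.6 m/s: a fall of about 18 mm) ((linear speed of column above 0.6 m/s and contact force between column and anything else below 0.01 N) or (linear speed of chamber above 0.6 m/s and contact force between chamber and anything else below 0.01 N) or (linear speed of roof above 0.6 m/s and contact force between roof and anything else below 0.01 N) or (linear speed of finial above 0.6 m/s and contact force between finial and anything else below 0.01 N)).
It also fails if it takes over 128 s, if anything falls off the work surface, if the arm or the gripper's body presses on something with over 40 N, if the wrist force passes 120 N, or if a joint passes its speed limit or range.

ROBOT

A 7-joint arm with a two-finger parallel gripper is mounted at the origin on the work surface. World frame = base frame: x ahead of the robot, y to its left, z up, the work surface at z = 0. Lengths are in m, angles in rad, forces in N, time in s.
With the tool pointing down it reaches from about 0.4 to 0.9 m from the base axis. Payload 5.5 kg.
Tool frame: the origin (TCP) lies midway between the tips of the shut fingers; the grasp point (between the pads) lies 19 mm behind it (manip.grip_depth is the distance from the TCP to the grasp point, in m); z points along the fingers, y is the line along which they close (so a half turn about z gives the same grasp; the last joint's range is limited). The gripper opens to 92 mm and grips with 3 to 60 N. Pads are 19 mm wide; open, the fingers measure 130 mm over their backs; the gripper's body (75 mm by 190 mm) begins 47 mm behind the grasp point.
Start: joints at [-0.897, 0.501, -0.427, 1.55, 0.221, 1.138, -0.21], TCP at [0.26, 0.596, 0.19] pointing down, gripper open.
Joint ranges: [-2.88, 2.88], [-0.31, 2.03], [-1.54, 1.56], [0.2, 2.42], [-1.41, 4.55], [0.19, 2.02], [-2.57, 2.57]. Speed limits (rad/s): [2.57, 2.57, 3.14, 3.14, 3.14, 3.14, 3.14].

INTERFACE

Orientations are given as a unit quaternion [x, y, z, w].
In Python, from bench import manip, effector, viewer gives the robot as it stands. Calls block until the motion is done:
- manip.move_pose(position, orientation): joint-space move of the TCP to a pose.
- manip.servo_line(position, ori=None, vel=0.15): straight line of the TCP; ori=None keeps the orientation; vel is the mean speed in m/s.
- manip.movej(angles): joint-space move.
- effector.open_jaws() and effector.close(f_grip=None): open the fingers fully, or close them until they stop; f_grip is the grip in N (None keeps the last).
- manip.sleep(seconds).
- manip.solve_ik(position, orientation): joint angles nearest the present ones, or None.
- viewer.get_image(name): name is "side" or "top"; returns the picture (420x560x3 uint8, red, green, blue); there is no depth.
- viewer.get_calibration(name): a dict with "vfov" (degrees; the focal length in pixels is half the picture's height over the tangent of half this angle, whatever the lens; pixels are square), "cx", "cy" (the principal point, pixels), "dist_coeffs" ([k1, k2, p1, p2, k3] as OpenCV has them; the pictures are not rectified), "eye" and "attitude" of the camera in the world. Camera axes: x right, y down, z forward; pixel columns grow to the right and rows downward; lengths in m; the calibration is good to about 2 mm. A picture is of the moment at which its call begins. get_calibration takes no time and is no camera call.
A pose or a line that the arm cannot do raises manip.PlanningError and nothing moves.
- manip.hand_in(): hands the job in; it is judged then, once.
Readings, each from a call of its own:
- manip.current_clock(): time.
- manip.current_q(): joint angles.
- manip.current_joint_velocities(): joint speeds.
- manip.current_tau(): joint torques, N m.
- manip.current_tool_pos(): TCP position.
- manip.current_tcp_rot(): TCP orientation.
- manip.current_force(): force on the tool from outside, world axes, zero at the start.
- manip.current_wrist_torque(): the same for the moment, N m.
- manip.current_finger_gap(): finger opening in m.
- manip.current_gripper_force(): force on a finger pad.
Only numpy, scipy, OpenCV 4.12 (cv2) and the standard library are available. Lean on these libraries where they do the work, as an engineer would, in place of code of your own. Each camera call takes 0.05 s, during which the arm holds its last target. There are 200 camera calls.

## Working session

There is one attempt and no reset: what is moved stays moved. The work goes in short steps, each a Python script; the robot and the scene stay as the last script left them, time stands still between calls to the robot, and variables do not carry over. Pictures are saved under pics/ and viewed, at most 17 in all, crops included, and the job is handed in when it is done.

```bash
ls; mkdir -p pics; python3 - <<'E'
from bench import manip, effector, viewer
import cv2
for n in("side","top"):
    im=viewer.get_image(n); cv2.imwrite(f"pics/{n}0.png",im[:,:,::-1]); print(n,viewer.get_calibration(n))
print(manip.current_clock(),manip.grip_depth,manip.current_tcp_rot())
E
```

```text
pics
side {'vfov': 43.78536011346918, 'cx': 285.8698994611104, 'cy': 211.09199334269235, 'dist_coeffs': array([-0.04694407,  0.        ,  0.        ,  0.        ,  0.        ]), 'eye': array([-0.14500538, -0.7572267 ,  0.88492399]), 'attitude': array([ 0.83889375, -0.35072042,  0.14990958, -0.38830347])}
top {'vfov': 53.11969743551292, 'cx': 279.11383537466014, 'cy': 207.79431418546702, 'dist_coeffs': array([-0.09050799,  0.        ,  0.        ,  0.        ,  0.        ]), 'eye': array([ 0.43445752, -0.0261964 ,  1.22173444]), 'attitude': array([ 0.71218923, -0.70035382,  0.03039475, -0.03697544])}
0.1 0.0188 [ 2.03927287e-01  9.78985676e-01 -8.15067505e-04 -2.10195187e-04]
```

View pics/side0.png

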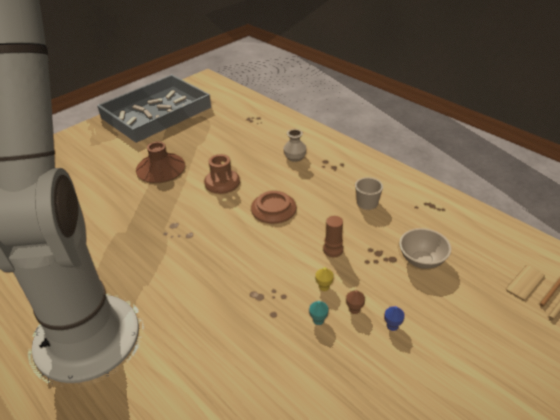

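View pics/top0.png

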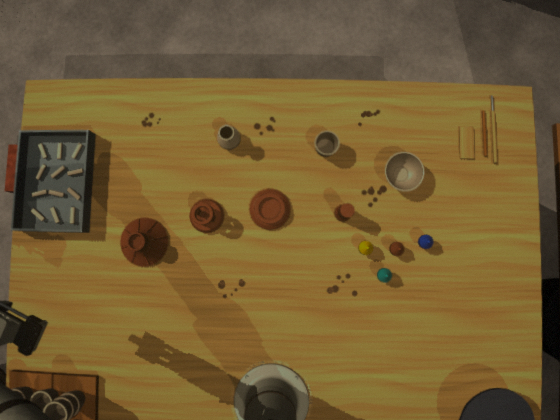

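```bash
cat > h.py <<'E'
from bench import manip, effector, viewer
import numpy as np, cv2
from scipy.spatial.transform import Rotation as R
def cam(n):
    c=viewer.get_calibration(n); f=210/np.tan(np.radians(c['vfov']/2))
    return np.array([[f,0,c['cx']],[0,f,c['cy']],[0,0,1.]]),c['dist_coeffs'],np.array(c['eye']),R.from_quat(c['attitude']).as_matrix()
def ray(n,uv):
    K,d,e,A=cam(n); p=cv2.undistortPoints(np.float64(uv).reshape(-1,1,2),K,d).reshape(-1,2)
    return e,np.c_[p,np.ones(len(p))]@A.T
def plane(n,uv,z):
    e,r=ray(n,uv); return (e+r*((z-e[2])/r[:,2])[:,None])[:,:2]
def proj(n,P):
    K,d,e,A=cam(n); P=np.float64(P).reshape(-1,3)
    return cv2.projectPoints(P,cv2.Rodrigues(A.T)[0],-A.T@e,K,d)[0].reshape(-1,2)
def redmask(im):
    h=cv2.cvtColor(im,cv2.COLOR_RGB2HSV); H,S,V=cv2.split(h)
    m=(((H<10)|(H>172))&(S>90)&(V>25)).astype(np.uint8)
    return m
E
python3 - <<'E'
from h import *
names=['roof','chamber','foot','column','finial']
px={'top':[(145,242),(206,215),(270,209),(344,212),(397,249)],'side':[(160,163),(221,173),(274,205),(334,235),(355,300)]}
rows=[]
for n in('top','side'):
    im=cv2.imread(f'pics/{n}0.png')[:,:,::-1].copy(); m=redmask(im)
    k,l,s,c=cv2.connectedComponentsWithStats(m)
    tiles=[]
    for nm,(u,v) in zip(names,px[n]):
        best=min([i for i in range(1,k) if s[i,4]>60],key=lambda i:np.hypot(*(c[i]-(u,v))))
        print(n,nm,s[best],c[best].round(1),'z0:',plane(n,c[best],0).round(3))
        t=cv2.resize(im[v-32:v+32,u-32:u+32],(260,260),interpolation=cv2.INTER_CUBIC)
        mm=cv2.resize((l==best).astype(np.uint8)[v-32:v+32,u-32:u+32],(260,260),interpolation=cv2.INTER_NEAREST)
        cv2.drawContours(t,cv2.findContours(mm,0,1)[0],-1,(0,255,0),1)
        t=cv2.convertScaleAbs(t,alpha=1.4); tiles.append(cv2.resize(t,(160,160),interpolation=cv2.INTER_AREA) if 0 else t)
    rows.append(tiles)
for j,r in enumerate(rows): pass
z=np.zeros_like(rows[0][0])
big=np.vstack([np.hstack(rows[0][:3]),np.hstack(rows[1][:3])]); cv2.imwrite('pics/cA.png',big[:,:,::-1])
big=np.vstack([np.hstack(rows[0][3:]),np.hstack(rows[1][3:])]); cv2.imwrite('pics/cB.png',big[:,:,::-1])
E
```

```text
top roof [  5 144  13  48 419] [ 10.6 167.7] z0: [[0.662 0.819]]
top chamber [  5 144  13  48 419] [ 10.6 167.7] z0: [[0.662 0.819]]
top foot [  5 144  13  48 419] [ 10.6 167.7] z0: [[0.662 0.819]]
top column [  5 144  13  48 419] [ 10.6 167.7] z0: [[0.662 0.819]]
top finial [  5 144  13  48 419] [ 10.6 167.7] z0: [[0.662 0.819]]Traceback (most recent call last):
  File "<stdin>", line 10, in <module>
ValueError: min() iterable argument is empty
```

```bash
python3 - <<'E'
from h import *
px={'top':[(145,255),(206,225),(270,209),(344,212),(397,249),(300,300),(170,260)],'side':[(160,170),(221,183),(274,205),(334,235),(355,300),(200,280)]}
for n in px:
    h=cv2.cvtColor(cv2.imread(f'pics/{n}0.png'),cv2.COLOR_BGR2HSV)
    print(n,[h[v,u].tolist() for u,v in px[n]])
E
```

```text
top [[14, 181, 45], [14, 199, 68], [11, 188, 107], [11, 185, 109], [11, 190, 90], [19, 169, 142], [19, 182, 77]]
side [[11, 139, 86], [11, 144, 99], [11, 126, 162], [12, 145, 93], [11, 137, 112], [18, 113, 182]]
```

```bash
sed -i 's/(H<10)|(H>172))&(S>90)/(H<16)|(H>172))\&(S>70)/' h.py
cat > seg.py <<'E'
from h import *
names=['roof','chamber','foot','column','finial']
px={'top':[(145,242),(206,215),(270,209),(344,212),(397,249)],'side':[(160,163),(221,173),(274,205),(334,235),(355,300)]}
rows=[]
for n in('top','side'):
    im=cv2.imread(f'pics/{n}0.png')[:,:,::-1].copy(); m=redmask(im)
    k,l,s,c=cv2.connectedComponentsWithStats(m)
    tiles=[]
    for nm,(u,v) in zip(names,px[n]):
        best=min([i for i in range(1,k) if s[i,4]>60],key=lambda i:np.hypot(*(c[i]-(u,v))))
        print(n,nm,s[best],c[best].round(1),'z0:',plane(n,c[best],0).round(3))
        sh=lambda a,i:cv2.resize(a[v-30:v+30,u-30:u+30],(260,260),interpolation=i)
        t=cv2.convertScaleAbs(sh(im,2),alpha=1.5)
        cv2.drawContours(t,cv2.findContours(sh((l==best).astype(np.uint8),0),0,1)[0],-1,(0,255,0),1)
        tiles.append(t)
    rows.append(tiles)
for a,b in(('A',slice(0,3)),('B',slice(3,5))):
    cv2.imwrite(f'pics/c{a}.png',np.vstack([np.hstack(r[b]) for r in rows])[:,:,::-1])
E
python3 seg.py
```

```text
top roof [ 120  217   49   50 1783] [143.7 241.4] z0: [[0.446 0.382]]
top chamber [189 198  35  35 898] [206.3 215.3] z0: [[0.526 0.199]]
top foot [ 249  189   42   41 1308] [269.4 208.7] z0: [[0.548 0.014]]
top column [334 204  21  17 266] [343.9 211.6] z0: [[ 0.543 -0.203]]
top finial [389 242  16  14 159] [396.4 248.3] z0: [[ 0.438 -0.357]]
side roof [ 136  141   50   42 1395] [159.5 164.3] z0: [[0.456 0.398]]
side chamber [ 204  154   36   40 1011] [220.9 175.4] z0: [[0.546 0.225]]
side foot [ 251  191   46   33 1178] [273.3 207.1] z0: [[0.553 0.018]]
side column [323 216  20  42 680] [333.4 236.6] z0: [[ 0.578 -0.169]]
side finial [346 290  19  24 322] [354.9 300.9] z0: [[ 0.458 -0.335]]
```

View pics/cA.png

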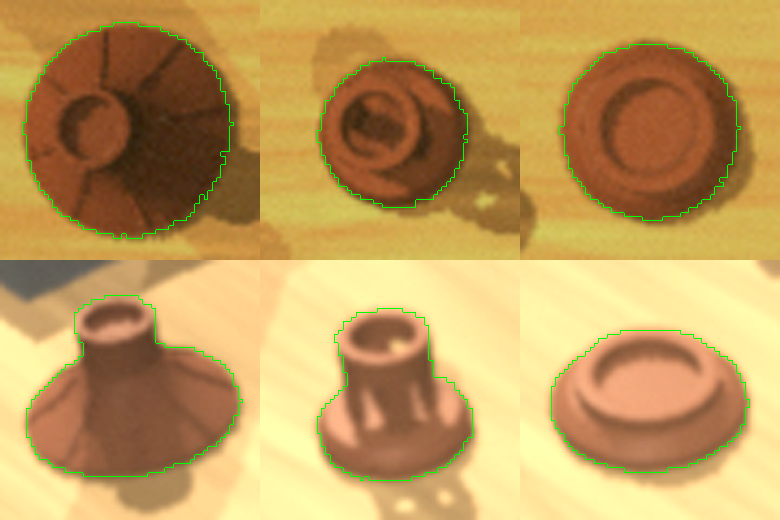

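View pics/cB.png

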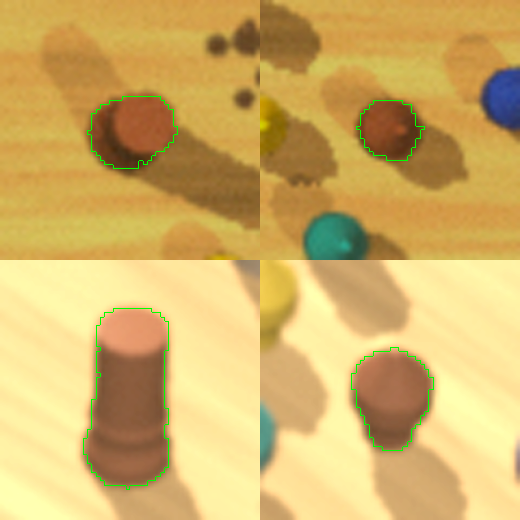

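```bash
python3 - <<'E'
from h import *
o={'top':{'roof':(115,212),'chamber':(176,185),'foot':(240,179),'column':(314,182),'finial':(367,219)},
'side':{'roof':(130,133),'chamber':(191,143),'foot':(244,175),'column':(304,205),'finial':(325,270)}}
Q=[('top','roof',(94,129),.077),('side','roof',(116,58),.077),('top','chamber',(121,129),.078),('side','chamber',(123,76),.078),
('top','foot',(137,127),.028),('top','foot',(130,131),.004),('top','column',(144,124),.095),('side','column',(132,71),.095),('top','finial',(130,129),.033),('side','finial',(132,123),.033)]
for n,m,t,z in Q:
    uv=np.array(o[n][m])+(np.array(t)+.5)/4.3333-.5
    print(n,m,uv.round(1),plane(n,uv,z).round(4))
# outlines at low heights (mask boundary extents), expected size
for n in('top',):
    im=cv2.imread(f'pics/{n}0.png')[:,:,::-1].copy(); m=redmask(im); k,l,s,c=cv2.connectedComponentsWithStats(m)
    for nm,p,zs in(('roof',(143,241),(.0,.01,.02)),('chamber',(206,215),(.01,.02)),('foot',(269,208),(.0,.01,.02))):
        i=min(range(1,k),key=lambda i:np.hypot(*(c[i]-p)))
        ct=max(cv2.findContours((l==i).astype(np.uint8),0,1)[0],key=cv2.contourArea)[:,0].astype(float)
        for z in zs:
            P=plane(n,ct,z); e=cv2.fitEllipse(np.float32(P*1000)); print(nm,z,np.round(e[0],1),np.round(e[1],1))
# foot in side view: red brightness edge ellipse of socket
im=cv2.imread('pics/side0.png')[:,:,::-1]
for f,z in(((.548,.014),.028),((.548,.010),.028)):
    a=np.linspace(0,2*np.pi,5)[:-1]
    print(f,proj('side',[(f[0]+.044*np.cos(t),f[1]+.044*np.sin(t),z) for t in a]).round(1).tolist())
E
```

```text
top roof [136.3 241.4] [[0.4444 0.3773]]
side roof [156.4 146. ] [[0.4482 0.3782]]
top chamber [203.5 214.4] [[0.5222 0.1924]]
side chamber [219.  160.2] [[0.525  0.1949]]
top foot [271.2 207.9] [[0.5477 0.0084]]
top foot [269.6 208.8] [[0.5472 0.0138]]
top column [346.8 210.2] [[ 0.5385 -0.1974]]
side column [334.1 221. ] [[ 0.5395 -0.1997]]
top finial [396.6 248.4] [[ 0.438  -0.3489]]
side finial [355.1 298. ] [[ 0.4423 -0.3463]]
roof 0.0 [445.6 382.3] [139.9 142.2]
roof 0.01 [445.5 378.9] [138.7 141.1]
roof 0.02 [445.5 375.6] [137.6 139.9]
chamber 0.01 [525.1 197.5] [95.5 98.3]
chamber 0.02 [524.4 195.7] [94.7 97.4]
foot 0.0 [548.2  14.5] [116.5 117.3]
foot 0.01 [547.3  14.1] [115.6 116.3]
foot 0.02 [546.4  13.8] [114.6 115.4]
(0.548, 0.014) [[284.7, 192.6], [260.9, 192.9], [259.9, 208.4], [284.5, 208.0]]
(0.548, 0.01) [[285.7, 193.3], [261.9, 193.6], [261.0, 209.1], [285.7, 208.7]]
```

```bash
python3 - <<'E'
from h import *
im=cv2.imread('pics/side0.png')[:,:,::-1]; m=redmask(im.copy()); k,l,s,c=cv2.connectedComponentsWithStats(m)
i=min(range(1,k),key=lambda i:np.hypot(*(c[i]-(273,207))))
for y in(.010,.014):
    a=np.linspace(0,2*np.pi,73)
    P=proj('side',[(.548+.06*np.cos(t),y+.06*np.sin(t),z) for t in a for z in(0,.012)])
    print(y,P.min(0),P.max(0))
print('mask',s[i])
g=cv2.cvtColor(cv2.imread('pics/top0.png'),6); print('top v208 u245..',g[207:210,245:296].mean(0).astype(int).tolist())
print('top u270 v185..',g[185:234,269:272].mean(1).astype(int).tolist())
g=cv2.cvtColor(cv2.imread('pics/side0.png'),6); print('side u273 v188..',g[188:228,272:275].mean(1).astype(int).tolist());print('side v200 u248..',g[199:202,248:301].mean(0).astype(int).tolist())
E
```

```text
0.01 [250.65022089 191.30029616] [297.02820168 224.82727027]
0.014 [249.61798375 190.65602851] [295.92837322 224.08657093]
mask [ 251  191   46   33 1178]
top v208 u245.. [118, 119, 118, 108, 86, 70, 70, 73, 71, 65, 72, 71, 69, 58, 47, 49, 55, 64, 70, 71, 69, 70, 72, 71, 70, 71, 72, 71, 72, 72, 70, 72, 71, 71, 69, 66, 70, 72, 69, 62, 48, 47, 43, 44, 48, 58, 73, 87, 107, 112, 113]
top u270 v185.. [114, 115, 111, 89, 69, 60, 60, 63, 67, 69, 70, 70, 51, 49, 54, 68, 71, 72, 71, 71, 73, 72, 72, 72, 69, 70, 71, 70, 71, 72, 71, 72, 68, 64, 64, 68, 72, 70, 58, 52, 54, 54, 52, 52, 55, 74, 107, 119, 123]
side u273 v188.. [165, 159, 143, 124, 107, 85, 72, 73, 78, 91, 109, 120, 122, 123, 123, 124, 123, 124, 124, 123, 123, 123, 121, 107, 82, 71, 74, 81, 87, 92, 93, 94, 92, 83, 75, 83, 98, 112, 128, 149]
side v200 u248.. [164, 163, 162, 160, 153, 139, 123, 116, 117, 125, 127, 121, 106, 84, 73, 76, 86, 99, 109, 115, 117, 120, 122, 122, 122, 121, 121, 122, 121, 120, 120, 119, 119, 115, 111, 103, 94, 99, 114, 121, 118, 111, 106, 102, 99, 107, 129, 150, 161, 164, 164, 165, 165]
```

```bash
cat >> h.py <<'E'
def ori(deg):
    t=np.radians(deg); y=np.array([np.cos(t),np.sin(t),0]); z=np.array([0,0,-1.])
    return R.from_matrix(np.c_[np.cross(y,z),y,z]).as_quat()
def st(s=''):
    print(s,'t',round(manip.current_clock(),1),'p',np.round(manip.current_tool_pos(),4),'gap',round(manip.current_finger_gap(),4),'F',np.round(manip.current_force(),1))
def pick(xy,h,deg,up,grip):
    "h: grasp height on the piece, up: TCP height for approach and lift"
    x,y=xy; z=h-manip.grip_depth
    q=min((ori(deg),ori(deg+180)),key=lambda o:abs(s[6]) if (s:=manip.solve_ik([x,y,up],o)) is not None else 99)
    manip.move_pose([x,y,up],q); manip.servo_line([x,y,z+.03],vel=.3); manip.servo_line([x,y,z],vel=.1)
    st('down'); effector.close(f_grip=grip); st('closed'); manip.servo_line([x,y,z+.02],vel=.08); manip.servo_line([x,y,up],vel=.25); st('up')
def place(xy,zt,up,grip_h):
    "zt: world height of the seated origin"
    x,y=xy; z=zt+grip_h-manip.grip_depth
    manip.servo_line([x,y,up],vel=.25); manip.servo_line([x,y,z+.025],vel=.2); manip.servo_line([x,y,z+.003],vel=.05); st('near')
    f0=manip.current_force()[2]
    for d in(.002,.001,0,-.001,-.002):
        manip.servo_line([x,y,z+d],vel=.02); f=manip.current_force()[2]-f0
        if f>4: break
    print('d',d,'df',round(f,2)); st('set')
def release(up):
    effector.open_jaws(); manip.sleep(.2); p=np.array(manip.current_tool_pos()); manip.servo_line([p[0],p[1],p[2]+.03],vel=.1)
    manip.servo_line([p[0],p[1],up],vel=.3); st('rel')
def shot(tag):
    for n in('side','top'): cv2.imwrite(f'pics/{n}{tag}.png',viewer.get_image(n)[:,:,::-1])
E
python3 - <<'E'
from h import *
pick((.539,-.1985),.070,90,.18,20)
shot('1')
E
```

```text
down t 4.0 p [ 0.5396 -0.1987  0.052 ] gap 0.092 F [ 0.6 -0.3 -0.2]
closed t 4.9 p [ 0.539  -0.1984  0.0512] gap 0.0388 F [1.  0.8 0.5]
up t 5.9 p [ 0.5383 -0.198   0.179 ] gap 0.0385 F [-0.6 -0.3 -2.1]
```

```bash
python3 - <<'E'
import cv2,numpy as np
a=cv2.imread('pics/side1.png')[150:300,240:440];b=cv2.imread('pics/top1.png')[130:280,250:450]
cv2.imwrite('pics/v1.png',np.hstack([cv2.resize(i,None,fx=2,fy=2) for i in(a,b)]))
E
```

```text
(no output)
```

View pics/v1.png

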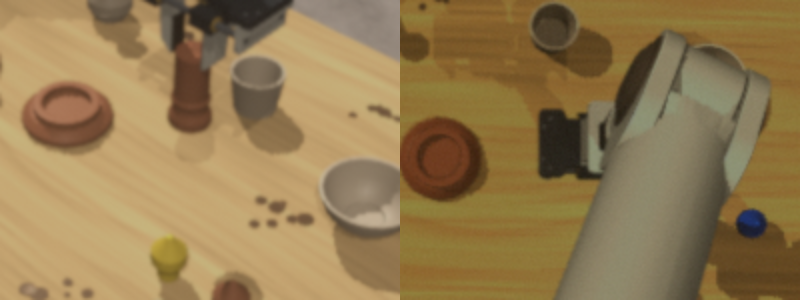

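The column hangs upright in the fingers (side crop ~190,90); the foot is untouched. Placing it.

```bash
python3 - <<'E'
from h import *
place((.548,.0125),.018,.18,.070)
effector.open_jaws(); manip.sleep(.2); p=np.array(manip.current_tool_pos()); manip.servo_line([*p[:2],.11],vel=.12); manip.servo_line([*p[:2],.2],vel=.3)
manip.move_pose([.5235,.194,.22],ori(90) if abs(R.from_quat(manip.current_tcp_rot()).as_matrix()[1,1]-1)<.5 else ori(270)); st('at chamber')
shot('2')
a=cv2.imread('pics/side2.png')[130:270,180:360];b=cv2.imread('pics/top2.png')[140:280,170:350]
cv2.imwrite('pics/v2.png',np.hstack([cv2.resize(i,None,fx=2.2,fy=2.2,interpolation=2) for i in(a,b)]))
E
```

```text
near t 8.1 p [0.5479 0.0125 0.072 ] gap 0.0387 F [ 0.2 -0.3 -1.7]
d -0.001 df 6.92
set t 9.1 p [0.5487 0.0125 0.0691] gap 0.0385 F [-1.6  0.5  5.2]
at chamber t 12.0 p [0.5228 0.1927 0.2184] gap 0.092 F [ 0.9 -1.  -0.6]
```

View pics/v2.png

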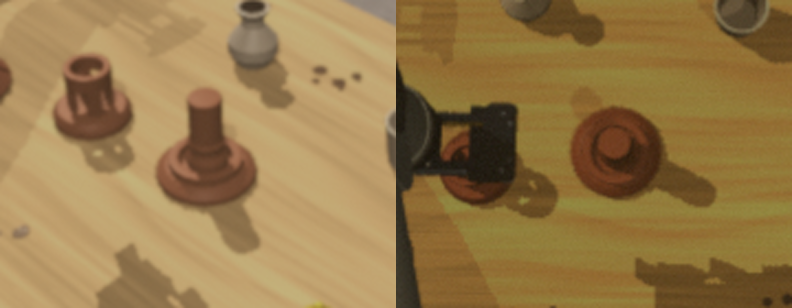

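The column stands in the socket (side crop 205,97; top crop 614,143), seating force at the expected height. Checking its centre numerically, then the chamber.

```bash
python3 - <<'E'
from h import *
t=lambda o,p:np.array(o)+(np.array(p)+.5)/2.2-.5
s=t((180,130),(205,98));u=t((170,140),(218,143)); print('col',plane('side',s,.113),plane('top',u,.113))
im=cv2.imread('pics/top2.png')[:,:,::-1]; m=redmask(im.copy()); k,l,ss,c=cv2.connectedComponentsWithStats(m); i=l[215,269]; 
ct=max(cv2.findContours((l==i).astype(np.uint8),0,1)[0],key=cv2.contourArea)[:,0].astype(float); print('foot',cv2.fitEllipse(np.float32(plane('top',ct,.005)*1000)))
pick((.5235,.194),.067,90,.22,20)
E
```

```text
col [[0.54956555 0.00961936]] [[0.5480963  0.01250734]]
foot ((547.6983032226562, 14.043877601623535), (115.57617950439453, 117.4827880859375), 144.76986694335938)
down t 13.4 p [0.5242 0.1943 0.0491] gap 0.092 F [ 0.1  0.1 -0.7]
closed t 14.9 p [0.5235 0.194  0.0482] gap 0.0004 F [-0.6  1.3  0.7]
up t 16.0 p [0.5224 0.1937 0.2186] gap 0.0002 F [-0.6  0.6 -0.2]
```

```bash
python3 - <<'E'
from h import *
shot('3')
a=cv2.imread('pics/side3.png')[130:270,160:340];b=cv2.imread('pics/top3.png')[140:280,150:330]
cv2.imwrite('pics/v3.png',np.hstack([cv2.resize(i,None,fx=2.2,fy=2.2,interpolation=2) for i in(a,b)]))
E
```

```text
(no output)
```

View pics/v3.png

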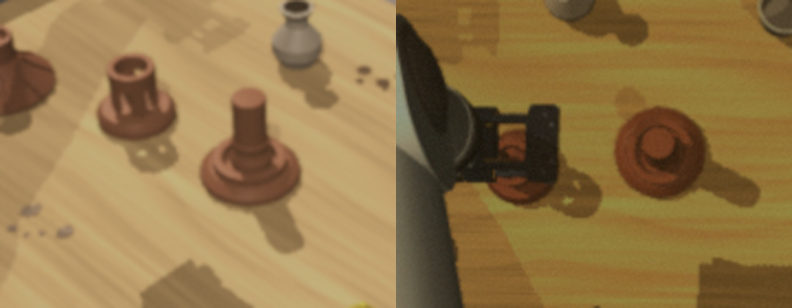

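```bash
python3 - <<'E'
from h import *
st(); print(manip.current_gripper_force(), proj('side',[manip.current_tool_pos()]))
a=cv2.imread('pics/side3.png')[40:210,130:330]
cv2.imwrite('pics/v4.png',cv2.resize(a,None,fx=3.5,fy=3.5,interpolation=2))
for tag in '023':
  for n,p in(('side',(221,180)),):
    im=cv2.imread(f'pics/{n}{tag}.png')[:,:,::-1]; k,l,s,c=cv2.connectedComponentsWithStats(redmask(im.copy())); i=l[p[1],p[0]]; print(tag,s[i],c[i])
E
```

```text
t 16.1 p [0.5219 0.1934 0.2176] gap 0.0005 F [-0.6 -0.3 -0. ]
0.0 [[212.63878234 115.21564705]]
0 [ 204  154   36   40 1011] [220.92779426 175.35311573]
2 [ 204  154   36   40 1010] [220.9        175.28514851]
3 [ 204  154   36   40 1013] [220.86080948 175.20927937]
```

View pics/v4.png

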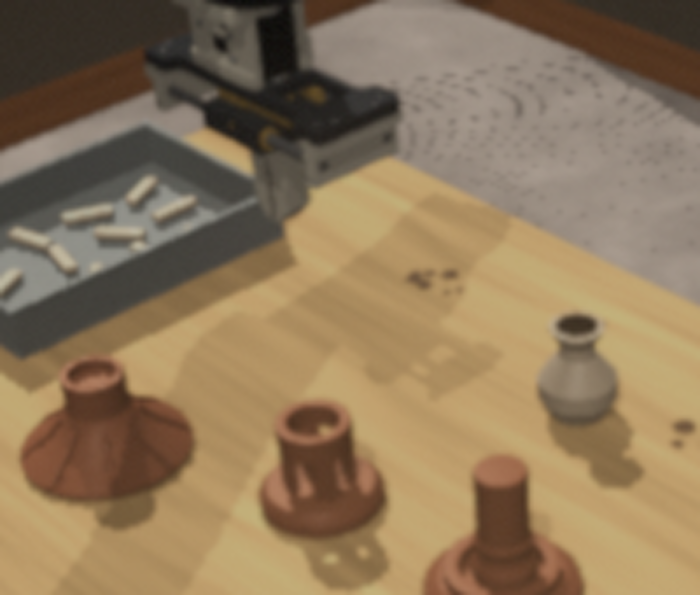

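```bash
python3 - <<'E'
from h import *
for p in([.5383,-.198,.179],[.5228,.1927,.2184],[.5219,.1934,.2176]):
    print('tip side',proj('side',[p]).round(1),'body ends top view',proj('top',[[p[0],p[1]+s*.095,p[2]+.09] for s in(-1,1)]).round(1).tolist())
e,r=ray('side',[(210,99)]); print('ray: z',[(z,(e+r[0]*((z-e[2])/r[0][2])).round(3)) for z in(.2,.2176,.25,.28)])
for i in(1,2,3):
    g=cv2.imread(f'pics/side{i}.png'); print(i, 'q')
print(manip.current_q())
print(R.from_quat(manip.current_tcp_rot()).as_matrix().round(3))
a=cv2.imread('pics/side2.png')[20:190,110:310]; b=cv2.imread('pics/side1.png')[120:260,240:400]
cv2.imwrite('pics/v5.png',np.hstack([cv2.resize(i,(400,400),interpolation=2) for i in(a,b)]))
E
```

```text
tip side [[334.6 191.9]] body ends top view [[399.8, 204.2], [317.1, 202.8]]
tip side [[213.1 114.9]] body ends top view [[226.8, 206.4], [141.5, 205.1]]
tip side [[212.7 115.2]] body ends top view [[226.5, 206.9], [141.3, 205.5]]
ray: z [(0.2, array([0.588, 0.291, 0.2  ])), (0.2176, array([0.57 , 0.264, 0.218])), (0.25, array([0.535, 0.215, 0.25 ])), (0.28, array([0.503, 0.169, 0.28 ]))]
1 q
2 q
3 q
[-0.59130459  0.27987087  0.22758268  1.77261188 -0.06962145  1.10118732
 -1.91116408]
[[ 1.     0.    -0.004]
 [ 0.    -1.    -0.002]
 [-0.004  0.002 -1.   ]]
```

View pics/v5.png

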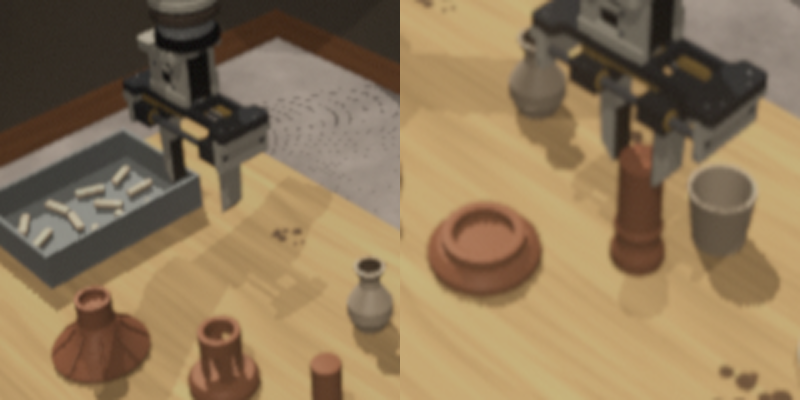

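The pictures show the fingertips at ~(211,101) in the side view where the reading projects to (212,115). So the tool is really ~35–45 mm higher than it reads: it just caught the column's top, and passed over the ring. I'll measure this bias by touching the bench gently with shut fingers.

```bash
python3 - <<'E'
from h import *
x,y=.44,.12
manip.servo_line([x,y,.2],vel=.3); manip.servo_line([x,y,.03],vel=.25); manip.sleep(.2)
f0=manip.current_force()[2]; st('start')
z=.03
while z>-.06:
    z-=.003
    try: manip.servo_line([x,y,z],vel=.04)
    except manip.PlanningError as e: print('plan',z,e); break
    f=manip.current_force()[2]-f0
    if f>2.5: break
print(z,f); st('touch'); manip.sleep(.1); st('touch')
shot('6'); manip.servo_line([x,y,.1],vel=.25)
E
```

```text
start t 17.7 p [0.4414 0.1206 0.0314] gap 0.0001 F [-0.5 -0.2 -0.2]
-0.039 30.474832609102624
touch t 23.4 p [ 0.4403  0.1201 -0.037 ] gap 0.0003 F [-6.9 -2.5 30.2]
touch t 23.6 p [ 0.4403  0.1201 -0.037 ] gap 0.0004 F [-7.5 -2.6 30.1]
```

Contact at a reading of −0.0365, so readings are 36.5 mm low. I'll correct for that and carry on with the chamber.

```bash
sed -i 's/z=h-manip.grip_depth/z=h-manip.grip_depth-B/; s/z=zt+grip_h-manip.grip_depth/z=zt+grip_h-manip.grip_depth-B/' h.py; sed -i '1i B=.0365 # tool reads this much too low' h.py
python3 - <<'E'
from h import *
effector.open_jaws()
pick((.5235,.194),.067,90,.17,20)
if manip.current_finger_gap()>.05:
    shot('7')
    a=cv2.imread('pics/side7.png')[60:240,150:350]
    cv2.imwrite('pics/v7.png',cv2.resize(a,None,fx=3,fy=3,interpolation=2))
E
```

```text
down t 29.3 p [0.524  0.1942 0.0124] gap 0.0917 F [-0.4 -0.9 -0.8]
closed t 29.9 p [0.5237 0.1947 0.012 ] gap 0.059 F [-0.6  2.1  2.8]
up t 31.0 p [0.5224 0.1933 0.1686] gap 0.0589 F [-0.9 -0.2 -2.7]
```

View pics/v7.png

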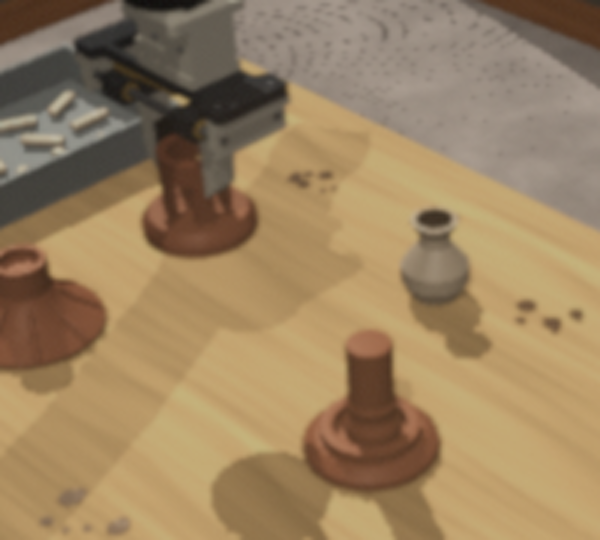

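The chamber hangs level (crop 200,215), and the column is straight. Placing it.

```bash
python3 - <<'E'
from h import *
place((.5485,.0125),.105,.17,.067)
release(.22)
manip.move_pose([.446,.378,.16],manip.current_tcp_rot())
shot('8')
a=cv2.imread('pics/side8.png')[110:240,200:340];b=cv2.imread('pics/top8.png')[140:270,200:340]
cv2.imwrite('pics/v8.png',np.hstack([cv2.resize(i,None,fx=2.8,fy=2.8,interpolation=2) for i in(a,b)])); st()
E
```

```text
near t 32.9 p [0.5484 0.0125 0.1195] gap 0.0592 F [-0.4 -0.3 -2.7]
d -0.001 df 9.22
set t 33.9 p [0.5495 0.0127 0.117 ] gap 0.0593 F [-1.7 -0.6  6.5]
rel t 35.6 p [0.5491 0.0125 0.2208] gap 0.0918 F [-0.2  0.5 -0. ]
 t 37.2 p [0.4475 0.3763 0.16  ] gap 0.0919 F [1.8 0.2 0.1]
```

View pics/v8.png

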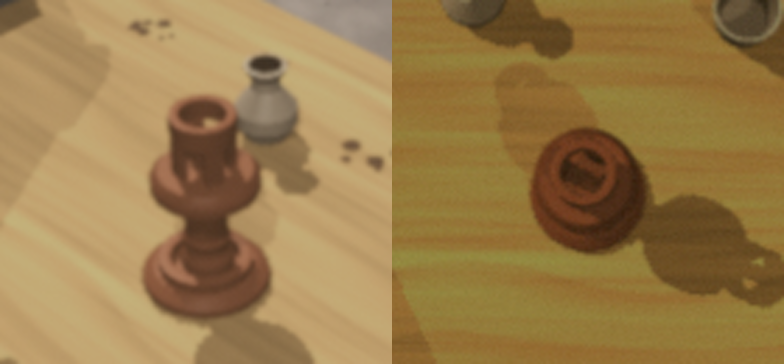

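The chamber sits level on the column (crop 205,150), contact at the expected height. Now the roof.

```bash
python3 - <<'E'
from h import *
pick((.446,.378),.068,90,.245,25)
if abs(manip.current_finger_gap()-.052)<.005:
    p=np.array([.5485,.0125,.245]); manip.servo_line(p,vel=.2); shot('9')
    a=cv2.imread('pics/side9.png')[60:240,180:380]
    cv2.imwrite('pics/v9.png',cv2.resize(a,None,fx=2.8,fy=2.8,interpolation=2)); st()
E
```

```text
down t 38.9 p [0.4461 0.3781 0.013 ] gap 0.0918 F [-1.3 -0.2 -0.4]
closed t 39.6 p [0.446  0.3786 0.0129] gap 0.0517 F [0.3 0.6 0.6]
up t 41.0 p [0.4451 0.377  0.2432] gap 0.0514 F [ 0.2 -0.7 -4.1]
 t 43.2 p [0.5484 0.0136 0.245 ] gap 0.0515 F [-0.4  0.7 -3.9]
```

View pics/v9.png

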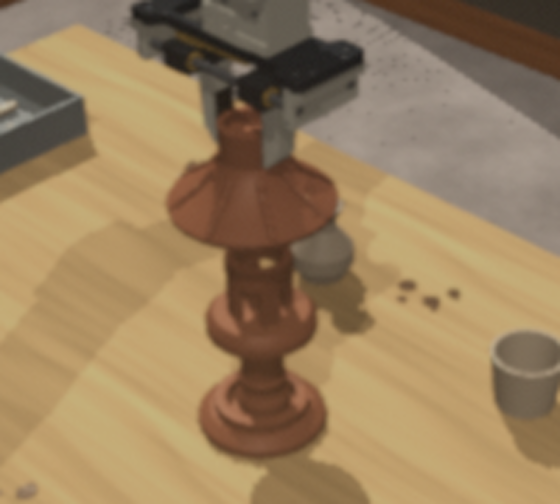

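```bash
python3 - <<'E'
from h import *
for z in(.0,.115,.183,.2323,.232+.077):
    print(z,((proj('side',[[.5485,.0125,z]])[0]-[180,60]+.5)*2.8-.5).round(1))
for z in(.2323,.232+.077): print(z,((proj('side',[[.54,.0125,z]])[0]-[180,60]+.5)*2.8).round(1),((proj('side',[[.5485,.0225,z]])[0]-[180,60]+.5)*2.8).round(1))
E
```

```text
0.0 [262.6 417.5]
0.115 [257.8 318.2]
0.183 [254.8 253.9]
0.2323 [252.4 204.4]
0.309 [248.5 122.1]
0.2323 [245.4 209. ] [244.6 200.5]
0.309 [241.2 126.5] [240.4 118.4]
```

The roof is level, and its rim centre (crop 253,204) matches the predicted 252,204. Lowering it.

```bash
python3 - <<'E'
from h import *
place((.5485,.0125),.169,.245,.068)
release(.28)
manip.move_pose([.440,-.348,.2],ori(30) if abs(manip.solve_ik([.440,-.348,.2],ori(30))[6])<abs(manip.solve_ik([.440,-.348,.2],ori(210))[6]) else ori(210)); st()
shot('10')
a=cv2.imread('pics/side10.png')[90:240,200:340];b=cv2.imread('pics/side10.png')[190:340,260:430]
cv2.imwrite('pics/v10.png',np.hstack([cv2.resize(i,None,fx=2.5,fy=2.5,interpolation=2) for i in(a,b)])); st()
E
```

```text
near t 44.3 p [0.5484 0.0125 0.1846] gap 0.0511 F [-0.3  0.  -4.2]
d -0.001 df 9.31
set t 45.3 p [0.5493 0.0126 0.1818] gap 0.0513 F [-1.9 -0.8  5.1]
rel t 47.2 p [0.5491 0.0126 0.2808] gap 0.0923 F [ 1.1 -0.3 -0.2]
 t 48.6 p [ 0.4417 -0.3461  0.2002] gap 0.0918 F [-0.1 -0.8  0. ]
 t 48.7 p [ 0.4417 -0.3463  0.2004] gap 0.0917 F [-0.   0.4 -1.3]
```

View pics/v10.png

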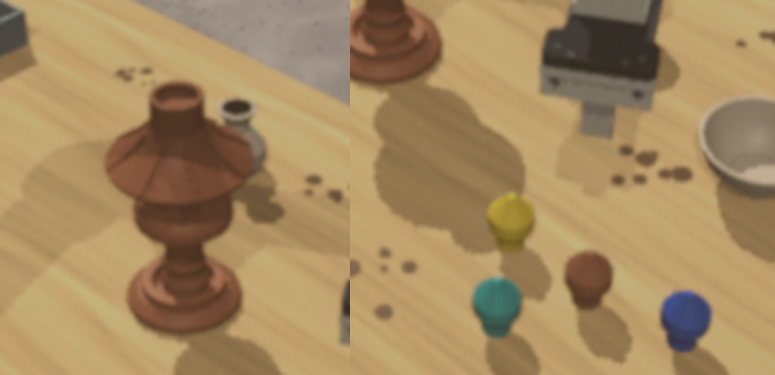

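The roof sits level; the finial (crop 588,280) has free room along the 30° finger axis. Picking it.

```bash
python3 - <<'E'
from h import *
uv=np.array((200,90))+(np.array((177,95))+.5)/2.5-.5; print('neck',plane('side',uv,.246))
pick((.440,-.348),.036,30,.22,12)
if manip.current_finger_gap()>.03:
    manip.servo_line([.44,-.348,.29],vel=.3); manip.servo_line([.5487,.0125,.29],vel=.2); st(); shot('11')
    a=cv2.imread('pics/side11.png')[60:200,200:340];b=cv2.imread('pics/side11.png')[190:330,260:430]
    cv2.imwrite('pics/v11.png',np.hstack([cv2.resize(i,None,fx=2.5,fy=2.5,interpolation=2) for i in(a,b)]))
    for z in(.079,):
        o=.29+.0553-.036; print([((proj('side',[[.5487,.0125,h]])[0]-[200,60]+.5)*2.5).round(1) for h in(.246,o,o+.033,o+.062)])
E
```

```text
neck [[0.54968771 0.0106766 ]]
down t 50.3 p [ 0.4402 -0.3482 -0.0188] gap 0.0914 F [ 0.9  0.5 -0. ]
closed t 51.1 p [ 0.4399 -0.3481 -0.0193] gap 0.0403 F [-0.3 -0.7  0.4]
up t 52.6 p [ 0.4391 -0.3472  0.2184] gap 0.0404 F [-0.2  0.  -2.4]
 t 55.0 p [0.5485 0.0113 0.29  ] gap 0.0402 F [-0.8  0.4 -1.9]
[array([175.4, 170.2]), array([172.5, 109.1]), array([170.9,  75.6]), array([169.4,  45.1])]
```

View pics/v11.png

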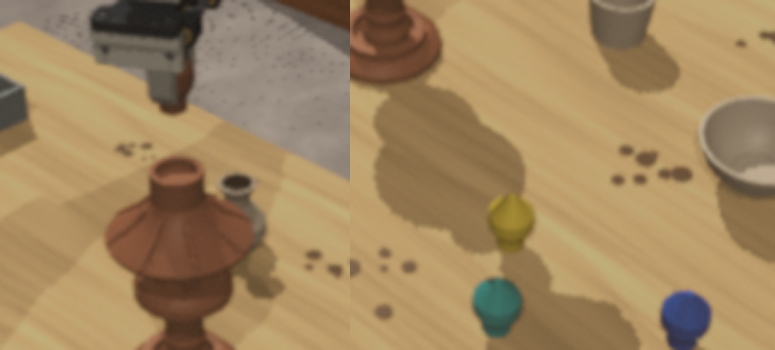

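The red finial is held upright, its stub (crop 174,107) near the predicted point above the collar (177,169). Lowering it.

```bash
python3 - <<'E'
from h import *
place((.549,.0122),.236,.29,.036)
release(.32)
manip.move_pose([.45,-.25,.3],manip.current_tcp_rot()); st(); shot('12')
a=cv2.imread('pics/side12.png')[70:240,190:350];b=cv2.imread('pics/top12.png')[120:290,190:350]
cv2.imwrite('pics/v12.png',np.hstack([cv2.resize(i,None,fx=2.5,fy=2.5,interpolation=2) for i in(a,b)]))
print(((proj('side',[[.549,.012,.298],[.549,.012,.269]])-[190,70]+.5)*2.5).round(1))
E
```

```text
near t 56.3 p [0.5489 0.0122 0.2196] gap 0.04 F [-0.5  0.5 -0.9]
d -0.001 df 6.03
set t 57.3 p [0.5496 0.0122 0.2165] gap 0.0398 F [-1.4 -0.1  5.2]
rel t 59.3 p [0.5495 0.0122 0.3208] gap 0.0921 F [-0.   0.3 -0.2]
 t 60.4 p [ 0.4507 -0.2482  0.2995] gap 0.0914 F [0.2 0.3 0.9]
[[198.6  95.4]
 [199.9 123.5]]
```

View pics/v12.png

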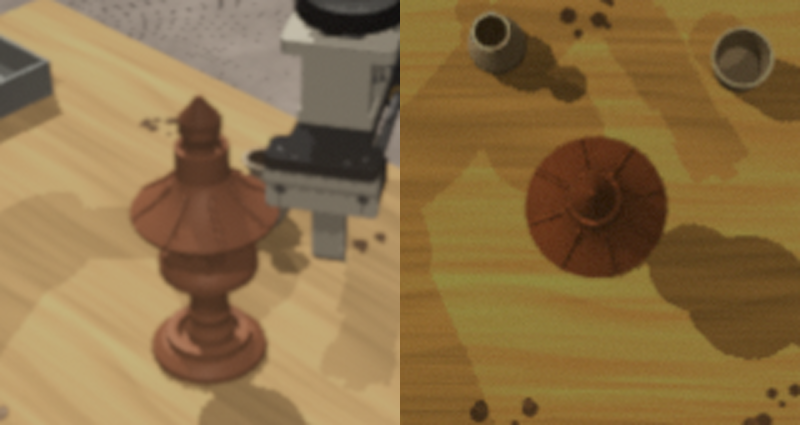

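The lantern stands complete and straight. The finial point at crop (199,96) matches the predicted (198.6,95.4), and the bystanders are untouched.

```bash
python3 -c "
from h import *
manip.sleep(.5); print(manip.hand_in())"
```

```text
the job is handed in; nothing more can be done
None
```

The lantern is assembled on its foot (column, chamber, roof, finial), with every piece seated straight and released, and the job was handed in at about 61 s of 128 s; no verdict came back.

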